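# Grease a bearing: snap the push grease gun onto the tilted nipple and hold the stroke

## Robot

A 6-joint arm with a two-finger parallel gripper is mounted at the origin on a cart in front of the work surface, level with it; the furniture and walls round the work are solid. World frame = base frame: x ahead of the robot, y to its left, z up, the work surface at z = 0. Lengths are in mm, angles in rad, forces in N, time in s.
With the tool pointing down it reaches from about 350 to 975 mm from the base axis. Payload 7.1 kg.
Tool frame: the origin (TCP) lies between the finger pads; the fingertips stand 19 mm ahead of it and the grasp point (between the pads) is the TCP (ctrl.tcp_to_tips is the distance from the TCP to the fingertips, in mm); z points along the fingers, y is the line along which they close (so a half turn about z gives the same grasp; the last joint's range is limited). The gripper opens to 88 mm and grips with 3 to 60 N. Pads are 20 mm wide; open, the fingers measure 115 mm over their backs; the gripper's body (75 mm by 178 mm) begins 61 mm behind the grasp point.
Start: joints at [-1.257, 0.423, 1.63, -0, 1.089, -0.019], TCP at [204.199, -590.684, 241.675] pointing down, gripper open.
Joint ranges: [-3, 3], [-0.9, 2.11], [0.09, 2.58], [-1.31, 4.45], [0.11, 2.69], [-2.54, 2.54]. Speed limits (rad/s): [2.39, 2.39, 3.01, 3.14, 3.14, 3.14].

## Interface

Orientations are given as a rotation vector (axis times angle).
In Python, from workcell import status, optics, ctrl gives the robot as it stands. The module is installed in compiled form; this text tells all that it offers.
- The arm moves only by the shell command python3 -m inch 'ROWS'. ROWS is JSON, a list that holds one entry, the list of rows, each a list of 7 numbers: the shift along the tool's x, y, z in mm, then the turn, a rotation vector about the tool's x, y, z in rad, then the opening in per cent of the stroke, from 0 (shut) to 100 (fully open). A call has 1 to 20 rows; each row is the pose to reach, as a shift and turn from the pose commanded when the call began, along the tool's axes at that moment; what a row does not reach only later rows make up. A row lasts 1/10 s, in which the tool goes at most 50 mm and 8.59 degrees, less where a joint would pass 70% of its speed; a pose out of reach is approached as far as the arm can. A call with a gripper value outside its range is refused whole. The fingers move at their own pace and stop on an object; the grip force is fixed at half the most. Time passes only in rows, so rows that repeat a pose let the fingers close. It gives the time, the measured TCP pose, the force, the opening and the grip force at its end, in the units of the state.
- status.get_obs(): the state, without advancing time (a new reading comes with each control period).
- optics.get_image(name): name is "side" or "top"; returns a dict with "frame" (420x560x3 uint8, red, green, blue), "fx", "fy", "cx", "cy" (pixels), "rvec" (rotation vector, rad) and "tvec" (3), from world to camera coordinates, as OpenCV has them. Camera axes: x right, y down, z forward; pixel columns grow to the right and rows downward; lengths in mm; the calibration is good to about 2 mm. A picture is of the moment at which its call begins. There is no depth.
- ctrl.close_job(): hands the job in; it is judged then, once.
The state is a dict: "t": time; "qpos": joint angles; "qvel": joint speeds; "joint_torque": joint torques, N m; "ee_pos": TCP position; "orientation": TCP orientation; "ft_force": force on the tool from outside, world axes, zero at the start; "moment": the same for the moment, N m; "width": finger opening in mm; "grasp_force": force on a finger pad.
Only numpy, scipy, OpenCV 4.12 (cv2) and the standard library are available. Lean on these libraries where they do the work, as an engineer would, in place of code of your own. Each camera call takes 0.05 s, during which the arm holds its last target. There are 200 camera calls.

## Task

Pull the black dust cap off the tilted grease nipple of the bearing block and put it in the round steel parts dish. Then take the push-type grease gun out of its stand, press its coupler squarely onto the nipple until it snaps home over the nipple's head, keep pushing along the nipple's axis until the gun's spring-loaded nose is pushed well over half of its stroke into the barrel, and finish still gripping the gun and holding it pushed in like that. Leave the loose nut, ball bearing and tape roll on the bench where they are.

Things in the scene. Friction and masses are not known exactly. Their poses are not given: they have to be found in the camera images.
- block: bearing block (pillow block) fixed to the bench: grey cast housing, a cylinder of 80 mm diameter and 40 mm width lying along the block's y axis, its axis 53 mm above the bench, on feet and a dark steel plate 200 x 84 x 10 mm (long way along its x axis), with a 30 mm shaft 150 mm long along y. Origin at the centre of the plate's underside, z up. The nipple leans from it towards the block's -x side (roughly towards the robot).
- nipple_top (a point): centre of the top face of the grease nipple, whose axis is tilted 30 degrees from vertical; its z axis points out along the nipple, its y axis is the block's y axis. Steel; from the top downwards along the axis: conical head, 6 mm diameter at the top, 15 mm at its widest 5.5 to 7 mm below the top, tapering in to a 10 mm neck at 9.5 mm, hexagon 19 mm across corners from 23 mm, cast boss 26 mm wide from 29 mm, round housing surface at 37 mm. At the start the dust cap covers it.
- cap_center (a point): centre of the loose black dust cap, half-way along it: a ribbed cylinder 23 mm in diameter and 34 mm long, closed at the end its z axis points to, open at the other, with a round cavity 17 mm wide and 22.5 mm deep. 20 g. At the start it sits loosely on the nipple (no catch), z along the nipple's axis, its closed end outwards, this point 5.5 mm below nipple_top along that axis. It comes off by pulling 25 mm or more along the axis.
- dish_floor (a point): centre of the inner floor of a round steel parts dish (held to the bench by its magnet): 134 mm across the rim, 22 mm high, flat floor 100 mm wide, 4 mm above the bench.
- stand: dark steel bench stand for the gun, fixed to the bench: a bridge 90 x 96 mm (150 mm wide over its feet, along its y axis), 112 mm high, with a 38 mm hole in its top in which the gun hangs nose down by its flange. Origin at the centre of its underside. Lift the gun at least 95 mm straight up to clear the hole.
- gun_grip (a point): centre of the gun's grip; z points along the gun away from its coupler (straight up while it hangs in the stand). The gun is round, 152 mm long, about 0.38 kg. Grip: aluminium cylinder with dark rings, 30 mm in diameter, from 27 mm below to 26 mm above this point, where the gun ends. Below it a flange 50 mm in diameter and 9 mm thick, then a barrel 31 mm in diameter and 30 mm long. The mouth of the coupler is 126 mm below this point while the spring is out.
- gun_mouth (a point): centre of the mouth (lower end) of the gun's coupler, z as for gun_grip. The coupler is a steel sleeve, 29 mm in diameter and 33 mm at its lip, with a flared mouth 21 mm wide narrowing to a socket 17 mm wide and 20 mm deep. Four small spring-loaded balls in it ride over the nipple's head (some 5 to 10 N of push) and snap in behind it; then the socket's floor rests on nipple_top, that is, this point is 20 mm below nipple_top on the nipple's axis.
- plunger (a joint): how far the coupler with its tube is pushed into the gun's barrel: 0 m at rest (spring out), 0.016 m fully in. The spring needs 14 N to start and 20 N when fully in. When it is pushed in by p and the coupler is home on the nipple, gun_grip is 106 mm - p above nipple_top along the axis.
- hub_nut: loose steel hub nut, 40 x 40 x 19 mm; to be left alone. Origin under its centre.
- ball_bearing: loose ball bearing, 52 mm across, 15 mm high; to be left alone. Origin under its centre.
- tape_roll: loose roll of tape, 68 mm across, 19 mm high; to be left alone. Origin under its centre.
Not all that is in view belongs to the job. What is meant by the part that bears gun_grip is not orange or purple, and is the smaller of those in its own colour.

How it is judged (in metres and radians):
On the way, in this order (a step that is already met when the one before it is completed fails the run):
1. the dust cap lies in the dish, let go (horizontal distance between cap_center and dish_floor below 0.06 m and height (world z) of cap_center below 0.035 m and contact force between the fingers and cap below 0.1 N), for 0.2 s.
2. the gun, held in the fingers, has its coupler snapped home over the nipple's head (z of gun_mouth in the frame of nipple_top below -0.0175 m and distance between gun_mouth and nipple_top below 0.0225 m and angle between the z axis of gun_mouth and the z axis of nipple_top, either way round below 0.14 rad and contact force between the fingers and gun above 3 N), for 0.1 s.
At the end, for the whole second after the job is handed in: Coupler home on the nipple (mouth 17.5 mm or more below its top, gun within 8 degrees of its axis), plunger in by over 8 of 16 mm and steady, gun still in the fingers and clear of the stand, cap in the dish (within 60 mm of its centre, below 35 mm) (all of step 2 and horizontal distance between cap_center and dish_floor below 0.06 m and height (world z) of cap_center below 0.035 m and value of joint plunger above 0.008 m and velocity of joint plunger between -0.01 and 0.01 m/s and contact force between gun and stand below 0.2 N); the arm keeps its last pose, push and grip.
It fails at once if the hub nut is knocked more than 30 mm away (distance of hub_nut from where it was at the start of the episode above 0.03 m).
It fails at once if the ball bearing is knocked more than 30 mm away (distance of ball_bearing from where it was at the start of the episode above 0.03 m).
It fails at once if the tape roll is knocked more than 30 mm away (distance of tape_roll from where it was at the start of the episode above 0.03 m).
It also fails if it takes over 58 s, if anything falls off the work surface, if the arm or the gripper's body presses on something with over 40 N, if the wrist force passes 120 N, or if a joint passes its speed limit or range.

## Working session

There is one attempt and no reset: what is moved stays moved. The work goes in short steps, Python scripts to look and compute and a shell command to move; the robot and the scene stay as the last step left them, time stands still between calls to the robot, and variables do not carry over. Pictures are saved under pics/ and viewed, at most 11 in all, crops included, and the job is handed in when it is done.

```bash
mkdir -p pics; cat > h.py <<'E'
import numpy as np, cv2
from scipy.spatial.transform import Rotation as R
from workcell import status, optics, ctrl
def cam(n,save=None):
    d=optics.get_image(n)
    if save: cv2.imwrite('pics/'+save,cv2.cvtColor(d['frame'],cv2.COLOR_RGB2BGR))
    return d
def ray(d,u,v):
    Rm=R.from_rotvec(d['rvec']).as_matrix(); c=-Rm.T@np.array(d['tvec'])
    r=Rm.T@np.array([(u-d['cx'])/d['fx'],(v-d['cy'])/d['fy'],1]); return c,r/np.linalg.norm(r)
def plane(d,u,v,z):
    c,r=ray(d,u,v); return c+r*(z-c[2])/r[2]
def cross(d1,p1,d2,p2):
    c1,r1=ray(d1,*p1);c2,r2=ray(d2,*p2)
    s=np.linalg.lstsq(np.stack([r1,-r2],1),c2-c1,rcond=None)[0]
    a,b=c1+s[0]*r1,c2+s[1]*r2; return (a+b)/2,np.linalg.norm(a-b)
def proj(d,P):
    return cv2.projectPoints(np.float64(P).reshape(-1,3),np.float64(d['rvec']),np.float64(d['tvec']),np.array([[d['fx'],0,d['cx']],[0,d['fy'],d['cy']],[0,0,1.]]),None)[0].reshape(-1,2)
E
python3 - <<'E'
from h import *
import pickle
D={n:cam(n,n+'0.png') for n in('side','top')}
pickle.dump(D,open('d0.pkl','wb'))
for n,d in D.items(): print(n,d['fx'],d['cx'],d['cy'],ray(d,280,210))
o=status.get_obs();print({k:np.round(v,3) for k,v in o.items()})
E
```

```text
side 386.7832799781765 279.8778181109193 211.10088362362924 (array([ 496.93356521, -429.46326787,  703.78252909]), array([ 0.07337036,  0.76189019, -0.64353721]))
top 437.4902557102923 278.89719194781617 216.26872992803516 (array([ 310.53347994,  280.00716014, 1370.06949964]), array([ 0.20582761, -0.00180869, -0.97858659]))
{'t': np.float64(0.1), 'qpos': array([-1.257,  0.424,  1.631, -0.   ,  1.089, -0.019]), 'qvel': array([-0.   , -0.003, -0.001,  0.002,  0.001, -0.   ]), 'joint_torque': array([-0.0000e+00, -5.4561e+01, -2.7432e+01,  6.5000e-02,  1.9000e-02,
       -0.0000e+00]), 'ee_pos': array([ 204.079, -590.259,  240.984]), 'orientation': array([-3.097, -0.52 ,  0.   ]), 'ft_force': array([-0.104,  0.641,  0.558]), 'moment': array([-0.015,  0.017,  0.017]), 'grasp_force': np.float64(0.0), 'width': np.float64(88.055)}
```

View pics/side0.png

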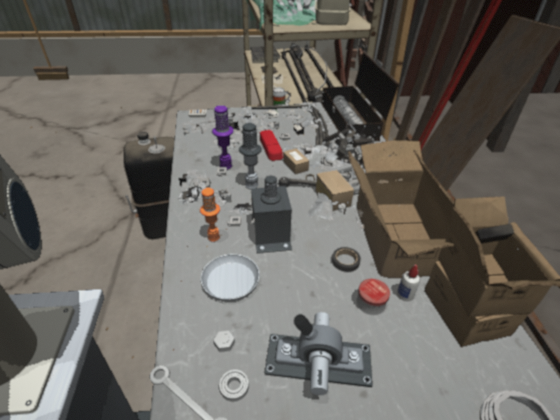

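View pics/top0.png

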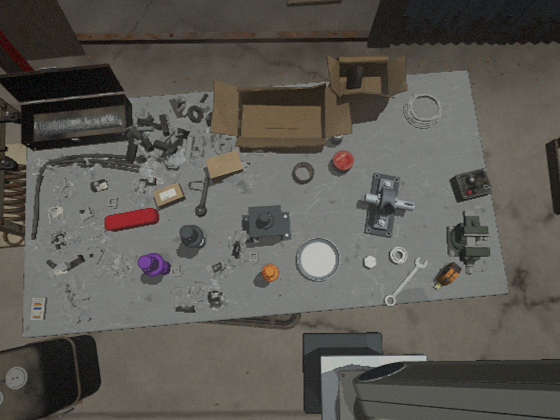

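The side view shows the capped nipple at (303,325), the stand with the gray gun at (270,190), the dish at (230,277), and a larger free-standing gray gun at (250,150). In the top view the block is at (383,205), the stand at (267,222) and the dish at (318,260). I'll enlarge the key areas.

```bash
python3 - <<'E'
from h import *
import pickle
D=pickle.load(open('d0.pkl','rb'))
def crop(n,x,y,w,h):
    return cv2.resize(cv2.cvtColor(D[n]['frame'][y:y+h,x:x+w],cv2.COLOR_RGB2BGR),(400,300),interpolation=cv2.INTER_CUBIC)
a=np.hstack([crop('side',260,305,120,90),crop('side',225,165,120,90)])
b=np.hstack([crop('top',340,165,100,75),crop('top',225,190,100,75)])
cv2.imwrite('pics/c1.png',np.vstack([a,b]))
E
```

```text
(no output)
```

View pics/c1.png

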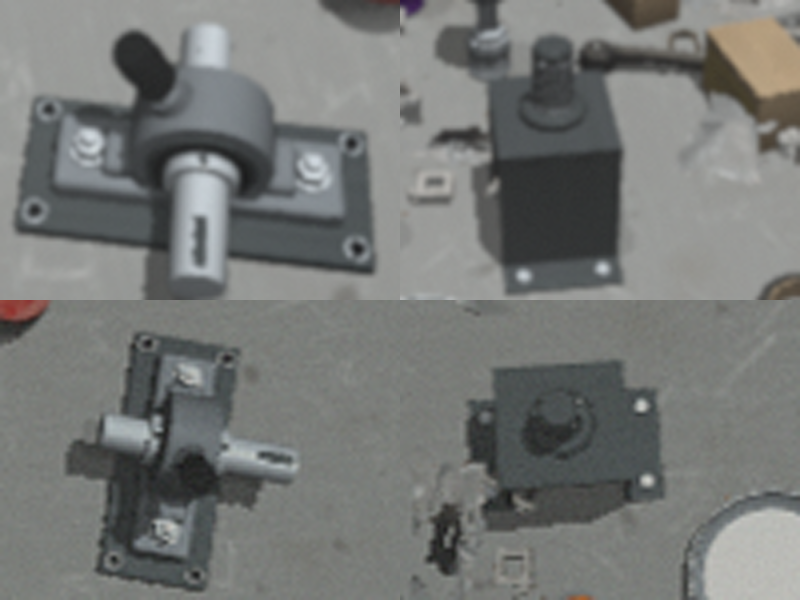

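The crops show the four plate bolts in both views, the cap's dark end (side about (299,318), top about (389,209)), and the gun's end face on the stand (side about (271,178), top about (265,216)). Now I'll measure from these.

```bash
python3 - <<'E'
from h import *
import pickle
np.set_printoptions(precision=1,suppress=True)
D=pickle.load(open('d0.pkl','rb'));S,T=D['side'],D['top']
bs=[(260+.3*u,305+.3*v) for u,v in[(47,110),(351,144),(357,247),(35,210)]]
bt=[(340+.25*u,165+.25*(v-300)) for u,v in[(113,561),(147,343),(228,358),(197,576)]]
bS=np.array([plane(S,*p,10) for p in bs]);bT=np.array([plane(T,*p,10) for p in bt])
for n,b in(('S',bS),('T',bT)):
    x=(b[1]-b[0]+b[2]-b[3]);print(n,b.tolist() and b.mean(0),np.degrees(np.arctan2(x[1],x[0])),[np.linalg.norm(b[i]-b[i-1]) for i in range(4)])
c=(bS.mean(0)+bT.mean(0))/2;x=sum(b[1]-b[0]+b[2]-b[3] for b in(bS,bT));yaw=np.arctan2(x[1],x[0])
ex=np.array([np.cos(yaw),np.sin(yaw),0]);nz=-.5*ex+np.array([0,0,.866])
o=c*[1,1,0]+[0,0,53];top=o+77*nz
print('block',c,np.degrees(yaw),'top',top,'nz',nz)
for n,d,(X,Y,W,H) in(('side',S,(288,308,35,35)),('top',T,(380,195,18,25))):
    g=cv2.cvtColor(d['frame'],cv2.COLOR_RGB2GRAY)
    m=(g<38).astype(np.uint8);k=np.zeros_like(m);k[Y:Y+H,X:X+W]=m[Y:Y+H,X:X+W]
    nn,l,st,ce=cv2.connectedComponentsWithStats(k);i=1+st[1:,4].argmax();print(n,'cap blob',st[i],ce[i])
    cs=top-5.5*nz;print('pred center,end,open',proj(d,[cs,cs+17*nz,cs-17*nz]).tolist())
print('gun end',cross(S,(271.2,178.5),T,(265,216)), 'S@174',plane(S,271.2,178.5,174),'T@174',plane(T,265,216,174))
q=[(225+.25*(u-400),190+.25*(v-300)) for u,v in[(495,368),(622,360),(630,480),(500,488)]]
Q=np.array([plane(T,*p,112) for p in q]);print('stand',Q.mean(0),[np.linalg.norm(Q[i]-Q[i-1]) for i in range(4)],Q[1]-Q[0])
for n,d,(X,Y,W,H) in(('side',S,(195,245,75,65)),('top',T,(288,232,60,55))):
    g=cv2.cvtColor(d['frame'],cv2.COLOR_RGB2GRAY)[Y:Y+H,X:X+W]
    m=(g>150).astype(np.uint8);cn=max(cv2.findContours(m,0,2)[0],key=cv2.contourArea);e=cv2.fitEllipse(cv2.convexHull(cn))
    print(n,'dish',e,plane(d,e[0][0]+X,e[0][1]+Y,4),plane(d,e[0][0]+X,e[0][1]+Y,22))
for nm,p,pt in(('nut',(223,340),(370,262)),('brg',(233,384),(399,255)),('tape',(346,258),(303,172)),('orange',(210,195),(270,268)),('red',(374,291),(343,160)),('big gun top',(249,127),(192,232))): print(nm,cross(S,p,T,pt))
E
```

```text
S [613.  -52.7  10. ] -11.401909814133282 [np.float64(63.15783458690381), np.float64(180.53307886778728), np.float64(62.5393416276795), np.float64(179.31838809774047)]
T [610.5 -50.   10. ] -11.447918452146105 [np.float64(66.5211841973467), np.float64(181.17407545385407), np.float64(65.7908931187859), np.float64(180.40109409671314)]
block [611.8 -51.3  10. ] -11.424969090337608 top [574.  -43.7 119.7] nz [-0.5  0.1  0.9]
side cap blob [302 330   1   1   1] [302. 330.]
pred center,end,open [[302.2514580265283, 323.7999661172342], [297.78338132686775, 318.38613590802356], [306.6047430269027, 329.0747067782709]]
top cap blob [384 204   7   6  17] [387.4 205.6]
pred center,end,open [[389.787053230607, 208.0052181803264], [390.626609051212, 209.75610123276692], [388.9682431551979, 206.2976001172793]]
gun end (array([546.6, 319.9, 169.7]), np.float64(0.4682934795897992)) S@174 [546.4 314.  174. ] T@174 [545.5 319.8 174. ]
stand [543.1 320.6 112. ] [np.float64(89.26270059143246), np.float64(93.63006367785574), np.float64(89.45728508243042), np.float64(94.55932941848194)] [  4.9 -93.5   0. ]
side dish ((32.15839385986328, 33.910484313964844), (74.59892272949219, 124.46422576904297), 95.25273132324219) [433.6 160.4   4. ] [435.2 145.3  22. ]
top dish ((29.61195945739746, 27.009611129760742), (34.0966911315918, 34.69496536254883), 124.84938049316406) [440.2 161.9   4. ] [438.5 163.5  22. ]
nut (array([428.7,   0.1,   9.1]), np.float64(0.22569534135761887))
brg (array([449.3, -91. ,  10.1]), np.float64(0.15252044393672176))
tape (array([721.8, 201.6,   7.9]), np.float64(0.009614292227300116))
orange (array([402.1, 307.4, 138.1]), np.float64(3.514123175266777))
red (array([751.4,  75.2,  37.7]), np.float64(0.7569435617663106))
big gun top (array([499.2, 516.5, 202.1]), np.float64(1.9520859189957325))
```

```bash
cat >> h.py <<'E'
YAW=np.radians(-11.42)
EX=np.array([np.cos(YAW),np.sin(YAW),0]);EY=np.array([-np.sin(YAW),np.cos(YAW),0])
NZ=-.5*EX+np.array([0,0,.8660254]);TOP=np.array([574.,-43.7,119.7])
def frame(z,y): return np.stack([np.cross(y,z),y,z],1)
TILT=frame(-NZ,-EY);DOWN=frame(np.array([0,0,-1.]),np.array([0,-1.,0]))
def go(pos,Rt,tag=''):
    o=status.get_obs();R0=R.from_rotvec(o['orientation']).as_matrix()
    print(tag,np.round(R0.T@(np.array(pos)-o['ee_pos']),1),np.round(R.from_matrix(R0.T@Rt).as_rotvec(),3),'t',o['t'])
E
python3 - <<'E'
from h import *
go([480,-40,300],TILT,'via');go(TOP+60*NZ,TILT,'pre')
print(TOP+60*NZ)
E
```

```text
via [ 440.6 -430.   -58.4] [-0.141  0.511  0.519] t 0.1
pre [ 502.3 -410.8   69.9] [-0.141  0.511  0.519] t 0.1
[544.59393642 -37.76001477 171.661524  ]
```

```bash
python3 -m inch '[[[440,-430,-58,-0.141,0.511,0.519,100],[440,-430,-58,-0.141,0.511,0.519,100],[440,-430,-58,-0.141,0.511,0.519,100],[440,-430,-58,-0.141,0.511,0.519,100],[440,-430,-58,-0.141,0.511,0.519,100],[440,-430,-58,-0.141,0.511,0.519,100],[440,-430,-58,-0.141,0.511,0.519,100],[440,-430,-58,-0.141,0.511,0.519,100],[440,-430,-58,-0.141,0.511,0.519,100],[440,-430,-58,-0.141,0.511,0.519,100],[440,-430,-58,-0.141,0.511,0.519,100],[440,-430,-58,-0.141,0.511,0.519,100],[440,-430,-58,-0.141,0.511,0.519,100],[440,-430,-58,-0.141,0.511,0.519,100],[440,-430,-58,-0.141,0.511,0.519,100],[440,-430,-58,-0.141,0.511,0.519,100],[440,-430,-58,-0.141,0.511,0.519,100]]]'
python3 - <<'E'
from h import *
o=status.get_obs();print(np.round(o['qpos'],2),np.abs(o['qvel']).max())
go([480,-40,300],TILT,'via');go(TOP+60*NZ,TILT,'pre')
E
```

```text
t: 1.8
ee_pos: [478.9, -41.3, 299.3]
orientation: [2.969, -0.297, 0.794]
ft_force: [0.6, -1.4, -0.0]
width: 87.9
grasp_force: 0.0
[-0.07 -0.06  2.19 -0.14  0.49  1.8 ] 0.010332370044259577
via [ 1.1 -1.5 -0.2] [0.002 0.001 0.   ] t 1.8
pre [ -8.6 -16.8 142.3] [0.002 0.001 0.   ] t 1.8
```

```bash
python3 -m inch '[[[-8.6,-16.8,142,0.002,0.001,0,100],[-8.6,-16.8,142,0.002,0.001,0,100],[-8.6,-16.8,142,0.002,0.001,0,100],[-8.6,-16.8,142,0.002,0.001,0,100],[-8.6,-16.8,142,0.002,0.001,0,100]]]'
python3 - <<'E'
from h import *
import pickle
D={n:cam(n) for n in('side','top')};pickle.dump(D,open('d1.pkl','wb'))
go(TOP-5.5*NZ,TILT,'cap')
def crop(n,x,y,w,h):
    return cv2.resize(cv2.cvtColor(D[n]['frame'][y:y+h,x:x+w],cv2.COLOR_RGB2BGR),(400,400),interpolation=cv2.INTER_CUBIC)
cv2.imwrite('pics/c2.png',np.hstack([crop('side',260,270,100,100),crop('top',340,160,100,100)]))
E
```

```text
t: 2.3
ee_pos: [544.1, -38.0, 171.3]
orientation: [2.971, -0.297, 0.793]
ft_force: [0.9, 0.4, -0.4]
width: 87.6
grasp_force: 0.0
cap [-2.2  0.2 67.6] [-0.    -0.004 -0.   ] t 2.4
```

View pics/c2.png

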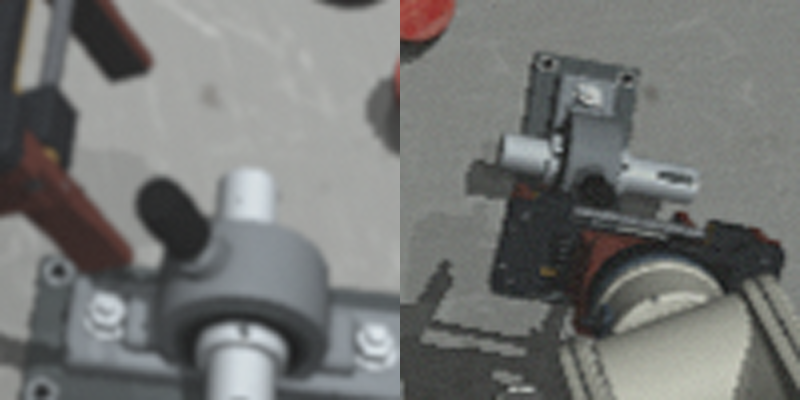

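Both fingers straddle the cap: in the left half (side crop) the cap spans (140,180) to (205,255), and in the right half (top crop) it's at (597,190). I'll descend and grip.

```bash
python3 -m inch '[[[-2,0,40,0,-0.004,0,100],[-2,0,60,0,-0.004,0,100],[-2,0,67,0,-0.004,0,100],[-2,0,67,0,-0.004,0,100],[-2,0,67,0,-0.004,0,0],[-2,0,67,0,-0.004,0,0],[-2,0,67,0,-0.004,0,0],[-2,0,67,0,-0.004,0,0],[-2,0,67,0,-0.004,0,0],[-2,0,67,0,-0.004,0,0],[-2,0,67,0,-0.004,0,0],[-2,0,67,0,-0.004,0,0]]]'
python3 - <<'E'
from h import *
o=status.get_obs();print(TILT.T@o['ft_force'])
go(TOP-5.5*NZ,TILT,'cap')
E
```

```text
t: 3.6
ee_pos: [579.3, -40.7, 119.2]
orientation: [2.969, -0.298, 0.774]
ft_force: [-0.4, 0.9, -0.4]
width: 27.5
grasp_force: 0.0
[-0.70323167 -0.77999777  0.09049815]
cap [-3.7  4.   2.9] [0.008 0.013 0.001] t 3.6
```

```bash
python3 -m inch '[[[0,0,0,0,0,0,0],[0,0,0,0,0,0,0],[0,0,0,0,0,0,0],[0,0,0,0,0,0,0]]]'
python3 - <<'E'
from h import *
o=status.get_obs();print(TILT.T@o['ft_force'],o['qvel'],o['moment'])
go(TOP-5.5*NZ,TILT,'cap')
E
```

```text
t: 4.0
ee_pos: [578.8, -42.0, 119.1]
orientation: [2.967, -0.3, 0.771]
ft_force: [-1.2, -7.3, 0.5]
width: 22.0
grasp_force: 30.0
[ 0.49542973  7.35626346 -0.23368534] [ 0.0001306   0.00073937 -0.00156248  0.00096941 -0.00161442  0.00096007] [-1.07193356  0.2612768  -0.56372727]
cap [-3.5  2.6  2.9] [0.011 0.014 0.   ] t 4.0
```

```bash
python3 -m inch '[[[0,0,-15,0,0,0,0],[0,0,-35,0,0,0,0],[0,0,-60,0,0,0,0],[0,0,-90,0,0,0,0],[0,0,-90,0,0,0,0]]]'
python3 - <<'E'
from h import *
import pickle
o=status.get_obs();print(o['ft_force'],o['width'])
go([436,162,150],DOWN,'dish')
D={n:cam(n) for n in('side','top')};pickle.dump(D,open('d2.pkl','wb'))
def crop(n,x,y,w,h):
    return cv2.resize(cv2.cvtColor(D[n]['frame'][y:y+h,x:x+w],cv2.COLOR_RGB2BGR),(400,400),interpolation=cv2.INTER_CUBIC)
cv2.imwrite('pics/c3.png',np.hstack([crop('side',260,270,100,100),crop('top',340,160,100,100)]))
E
```

```text
t: 4.5
ee_pos: [536.4, -31.0, 200.5]
orientation: [2.968, -0.299, 0.78]
ft_force: [0.6, -1.0, -0.0]
width: 21.9
grasp_force: 30.0
[ 6.43899428e-01 -1.02738867e+00 -5.11158147e-04] 21.929220388220163
dish [-143.7 -169.2  -24.6] [ 0.059 -0.512 -0.196] t 4.5
```

View pics/c3.png

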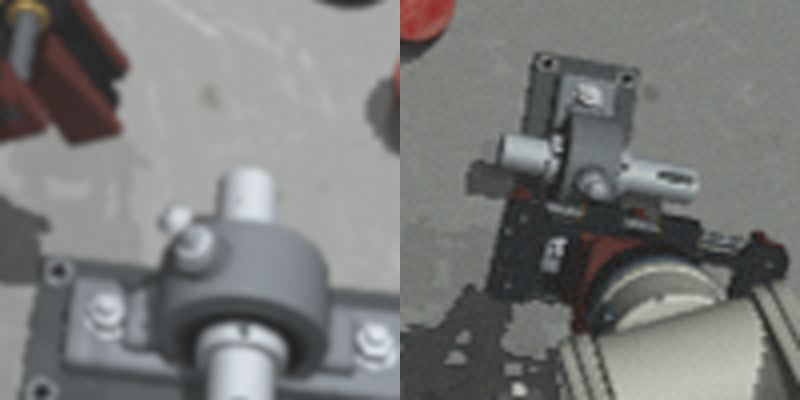

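The cap is off and held (jaws at 21.9 mm). The bare nipple head shows at side crop (175,218), which is pixel (303.8,324.5). Next, the dish.

```bash
python3 -m inch '[[[-143,-168,-25,0.059,-0.512,-0.196,0],[-143,-168,-25,0.059,-0.512,-0.196,0],[-143,-168,-25,0.059,-0.512,-0.196,0],[-143,-168,-25,0.059,-0.512,-0.196,0],[-143,-168,-25,0.059,-0.512,-0.196,0],[-143,-168,-25,0.059,-0.512,-0.196,0],[-143,-168,-25,0.059,-0.512,-0.196,0]]]'
python3 - <<'E'
from h import *
import pickle
go([437,161,29],DOWN,'dish')
D={n:cam(n) for n in('side','top')};pickle.dump(D,open('d3.pkl','wb'))
def crop(n,x,y,w,h):
    return cv2.resize(cv2.cvtColor(D[n]['frame'][y:y+h,x:x+w],cv2.COLOR_RGB2BGR),(400,400),interpolation=cv2.INTER_CUBIC)
print(proj(D['side'],TOP),proj(D['top'],TOP))
cv2.imwrite('pics/c4.png',np.hstack([crop('side',280,300,50,50),crop('top',365,180,50,50)]))
E
```

```text
t: 5.3
ee_pos: [435.7, 160.2, 147.3]
orientation: [3.14, 0.002, -0.008]
ft_force: [-0.2, 0.4, -0.2]
width: 22.0
grasp_force: 30.0
dish [  1.9  -1.  118.3] [0.001 0.005 0.001] t 5.3
[[300.79683233 322.06720028]] [[390.06406859 208.57935873]]
```

View pics/c4.png

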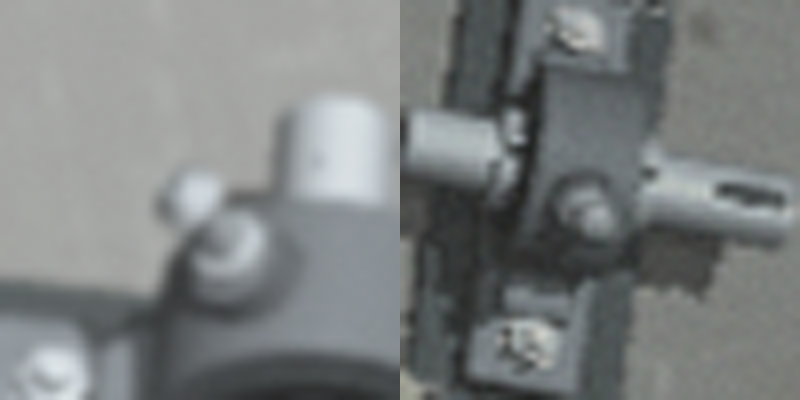

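The nipple head shows at crop (193,195) in the side view and around (595,212) in the top view, so it's slightly further in +x than my model. I'll triangulate it and put the cap down.

```bash
python3 - <<'E'
from h import *
import pickle
D=pickle.load(open('d3.pkl','rb'));S,T=D['side'],D['top']
np.set_printoptions(precision=1,suppress=True)
f=lambda u,v,x,y:(x+(u+.5)/8-.5,y+(v+.5)/8-.5)
s=f(193,195,280,300);t=f(193,210,365,180)
print(s,t,cross(S,s,T,t),'model 4mm below',TOP-4*NZ, plane(S,*s,116),plane(T,*t,116))
# hex / boss ring: side hex centre (228,255), top boss circle centre (588,218)->u188
print('boss S',plane(S,*f(228,252,280,300),97),'model 26 below',TOP-26*NZ, 'boss T',plane(T,*f(188,215,365,180),94.5),'model 29',TOP-29*NZ)
E
python3 -m inch '[[[2,-1,50,0,0.005,0,0],[2,-1,90,0,0.005,0,0],[2,-1,112,0,0.005,0,0],[2,-1,118,0,0.005,0,0],[2,-1,118,0,0.005,0,0],[2,-1,118,0,0.005,0,45],[2,-1,118,0,0.005,0,45],[2,-1,118,0,0.005,0,45],[2,-1,118,0,0.005,0,45]]]'
```

```text
(303.6875, 323.9375) (388.6875, 205.8125) (array([581.8, -42.3, 111.9]), np.float64(4.319651912085822)) model 4mm below [576.  -44.1 116.2] [579.1 -45.4 116. ] [583.1 -41.1 116. ]
boss S [587.6 -48.1  97. ] model 26 below [586.7 -46.3  97.2] boss T [585.9 -44.7  94.5] model 29 [588.2 -46.6  94.6]
t: 6.3
ee_pos: [438.0, 161.7, 31.2]
orientation: [-3.141, -0.0, -0.005]
ft_force: [-0.1, -0.4, 0.7]
width: 39.7
grasp_force: 0.0
```

```bash
python3 -m inch '[[[0,0,-50,0,0,0,45],[0,0,-100,0,0,0,60],[0,0,-150,0,0,0,100],[0,0,-200,0,0,0,100],[0,0,-230,0,0,0,100]]]'
python3 - <<'E'
from h import *
go([545.5,320,250],DOWN,'above gun')
d=cam('top');print(status.get_obs()['t']);
a=cv2.resize(cv2.cvtColor(d['frame'][220:300,270:370],cv2.COLOR_RGB2BGR),(400,320),interpolation=cv2.INTER_CUBIC)
g=cv2.cvtColor(d['frame'],cv2.COLOR_RGB2GRAY)
m=(g[244:276,302:334]<70).astype(np.uint8);n,l,st,ce=cv2.connectedComponentsWithStats(m)
print([(st[i].tolist(),plane(d,ce[i][0]+302,ce[i][1]+244,30)) for i in range(1,n) if st[i,4]>5]); cv2.imwrite('pics/c5.png',a)
E
```

```text
t: 6.8
ee_pos: [438.0, 161.9, 264.6]
orientation: [-3.14, -0.0, -0.01]
ft_force: [0.7, -0.3, -0.7]
width: 67.6
grasp_force: 0.0
above gun [ 107.4 -158.    15.6] [-0.002 -0.006  0.   ] t 6.8
6.85
[([0, 0, 28, 32, 385], array([444.80173817, 176.44841511,  30.        ])), ([0, 23, 9, 9, 30], array([397.03977518, 205.5093223 ,  30.        ]))]
```

View pics/c5.png

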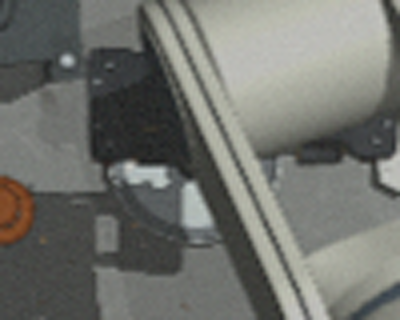

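The arm hides the dish here, so I'll check it from the gun approach.

```bash
python3 -m inch '[[[107,-158,15,-0.002,-0.006,0,100],[107,-158,15,-0.002,-0.006,0,100],[107,-158,15,-0.002,-0.006,0,100],[107,-158,15,-0.002,-0.006,0,100],[107,-158,15,-0.002,-0.006,0,100],[107,-158,15,-0.002,-0.006,0,100]]]'
python3 - <<'E'
from h import *
import pickle
go([545.5,320,143],DOWN,'gun')
D={n:cam(n) for n in('side','top')};pickle.dump(D,open('d4.pkl','wb'))
d=D['side']
def crop(n,x,y,w,h):
    return cv2.resize(cv2.cvtColor(D[n]['frame'][y:y+h,x:x+w],cv2.COLOR_RGB2BGR),(400,400),interpolation=cv2.INTER_CUBIC)
cv2.imwrite('pics/c6.png',np.hstack([crop('side',190,210,100,100),crop('side',220,130,100,100)]))
E
```

```text
t: 7.45
ee_pos: [543.5, 319.6, 244.6]
orientation: [3.139, 0.002, -0.01]
ft_force: [-0.5, 0.9, 0.3]
width: 87.5
grasp_force: 0.0
gun [  2.6  -0.7 101.6] [0.003 0.006 0.001] t 7.45
```

View pics/c6.png

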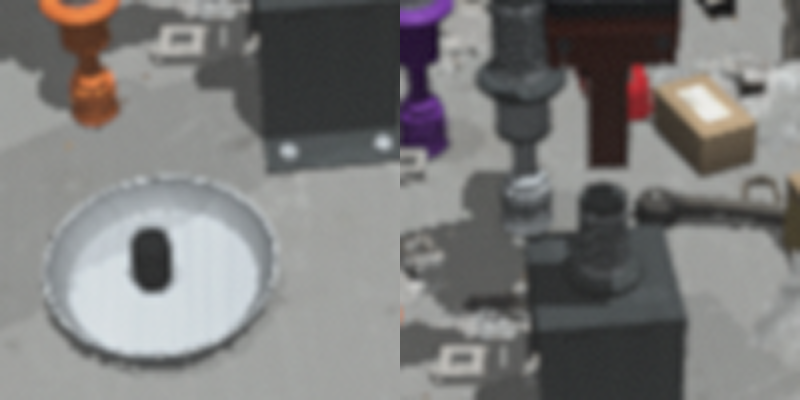

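The cap stands in the middle of the dish (left half, at (152,260)). The near finger at (608,165) lines up with the gun grip at (605,215). I'll descend and grip.

```bash
python3 -m inch '[[[2.6,-0.7,45,0.003,0.006,0,100],[2.6,-0.7,80,0.003,0.006,0,100],[2.6,-0.7,98,0.003,0.006,0,100],[2.6,-0.7,101,0.003,0.006,0,100],[2.6,-0.7,101,0.003,0.006,0,100]]]'
python3 -c "
from h import *
go([545.5,320,142],DOWN,'gun');print(status.get_obs()['ft_force'])"
```

```text
t: 8.05
ee_pos: [546.0, 319.2, 145.0]
orientation: [-3.141, 0.001, -0.002]
ft_force: [0.2, 1.0, 0.2]
width: 87.8
grasp_force: 0.0
gun [-0.5 -0.8  3. ] [-0.001 -0.001 -0.001] t 8.05
[0.16846604 0.97213939 0.1630431 ]
```

```bash
python3 -m inch '[[[0,0,2.5,0,0,0,100],[0,0,2.5,0,0,0,0],[0,0,2.5,0,0,0,0],[0,0,2.5,0,0,0,0],[0,0,2.5,0,0,0,0],[0,0,2.5,0,0,0,0],[0,0,2.5,0,0,0,0],[0,0,2.5,0,0,0,0],[0,0,2.5,0,0,0,0],[0,0,2.5,0,0,0,0],[0,0,2.5,0,0,0,0],[0,0,2.5,0,0,0,0],[0,0,2.5,0,0,0,0]]]'
python3 -c "
from h import *
go([545.5,320,262],DOWN,'lift');print(status.get_obs()['moment'])"
```

```text
t: 9.35
ee_pos: [546.3, 320.1, 142.0]
orientation: [-3.14, -0.0, -0.002]
ft_force: [0.9, 0.4, -0.3]
width: 29.3
grasp_force: 30.0
lift [-6.0e-01 -1.0e-01 -1.2e+02] [-0.001 -0.001  0.   ] t 9.35
[ 0.15264137 -0.01452542  0.00574365]
```

```bash
python3 -m inch '[[[0,0,-20,0,0,0,0],[0,0,-50,0,0,0,0],[0,0,-90,0,0,0,0],[0,0,-130,0,0,0,0],[0,0,-170,0,0,0,0],[0,0,-180,0,0,0,0]]]'
python3 - <<'E'
from h import *
TOP[:]=[576,-44,119.7]
o=status.get_obs();print(o['width'],o['ft_force'],o['moment'])
# TCP is g below gun_grip (about 6): mouth is 126-6=120 ahead of TCP
P=TOP+(120+60)*NZ;print('pre TCP',P);go(P,TILT,'pre')
E
```

```text
t: 9.95
ee_pos: [547.6, 320.5, 326.5]
orientation: [-3.137, -0.0, -0.012]
ft_force: [1.0, 0.9, -3.0]
width: 29.6
grasp_force: 30.0
29.5649864305234 [ 0.98368006  0.9168172  -2.999764  ] [ 0.08353239 -0.07865215  0.02572194]
pre TCP [487.78180925 -26.18004432 275.584572  ]
pre [-60.2 346.9  48.9] [-0.057  0.515  0.193] t 9.95
```

```bash
python3 -m inch '[[[-60,347,49,-0.057,0.515,0.193,0],[-60,347,49,-0.057,0.515,0.193,0],[-60,347,49,-0.057,0.515,0.193,0],[-60,347,49,-0.057,0.515,0.193,0],[-60,347,49,-0.057,0.515,0.193,0],[-60,347,49,-0.057,0.515,0.193,0],[-60,347,49,-0.057,0.515,0.193,0],[-60,347,49,-0.057,0.515,0.193,0],[-60,347,49,-0.057,0.515,0.193,0],[-60,347,49,-0.057,0.515,0.193,0]]]'
python3 - <<'E'
from h import *
import pickle
TOP[:]=[576,-44,119.7]
o=status.get_obs();print(o['width'],o['ft_force'],o['moment'])
go(TOP+180*NZ,TILT,'pre')
D={n:cam(n) for n in('side','top')};pickle.dump(D,open('d5.pkl','wb'))
Rm=R.from_rotvec(o['orientation']).as_matrix()
for n in D: print(n,proj(D[n],[o['ee_pos'],o['ee_pos']+120*Rm[:,2],TOP]).round(1).tolist())
def crop(n,x,y,w,h):
    return cv2.resize(cv2.cvtColor(D[n]['frame'][y:y+h,x:x+w],cv2.COLOR_RGB2BGR),(400,400),interpolation=cv2.INTER_CUBIC)
cv2.imwrite('pics/c7.png',np.hstack([crop('side',240,240,100,100),crop('top',350,170,80,80)]))
E
```

```text
t: 10.95
ee_pos: [485.4, -27.1, 271.5]
orientation: [2.97, -0.296, 0.784]
ft_force: [0.4, -0.7, -4.0]
width: 29.7
grasp_force: 30.0
29.659321178999797 [ 0.40869138 -0.70241405 -4.04137722] [ 0.13188586  0.57181691 -0.05679802]
pre [ 3.9 -1.3 -2.5] [0.004 0.007 0.002] t 10.95
side [[246.0, 258.3], [283.7, 304.6], [302.0, 322.1]]
top [[400.3, 230.3], [393.3, 215.7], [390.1, 207.9]]
```

View pics/c7.png

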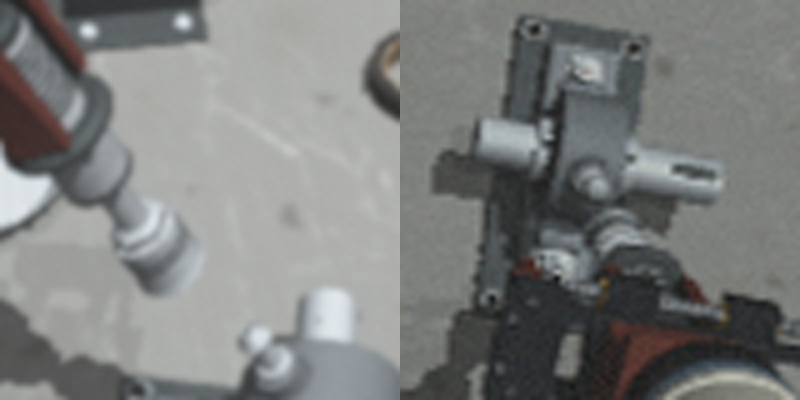

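The coupler's lip is centred at about (180,270) in the left (side) crop and (615,230) in the right (top) crop. The head is at (257,337) and (599,183), so the gun needs about +6 mm in tool x. I'll correct and advance.

```bash
python3 -m inch '[[[5.8,-1,10,0.004,0.007,0.002,0],[5.8,-1,30,0.004,0.007,0.002,0],[5.8,-1,44,0.004,0.007,0.002,0],[5.8,-1,48,0.004,0.007,0.002,0],[5.8,-1,48,0.004,0.007,0.002,0],[5.8,-1,48,0.004,0.007,0.002,0]]]'
python3 - <<'E'
from h import *
import pickle
TOP[:]=[576,-44,119.7]
o=status.get_obs();print(o['width'],TILT.T@o['ft_force'],o['moment'])
go(TOP+120*NZ,TILT,'touch')
D={n:cam(n) for n in('side','top')};pickle.dump(D,open('d6.pkl','wb'))
def crop(n,x,y,w,h):
    return cv2.resize(cv2.cvtColor(D[n]['frame'][y:y+h,x:x+w],cv2.COLOR_RGB2BGR),(400,400),interpolation=cv2.INTER_CUBIC)
cv2.imwrite('pics/c8.png',np.hstack([crop('side',260,280,67,67),crop('top',360,180,60,60)]))
E
```

```text
t: 11.65
ee_pos: [514.7, -31.6, 233.9]
orientation: [2.971, -0.295, 0.799]
ft_force: [0.1, 0.2, -3.6]
width: 29.4
grasp_force: 30.0
29.391641171356113 [-1.76795713 -0.1659724   3.14654151] [ 0.17656134  0.58197495 -0.03038776]
touch [-3.   0.1 10.2] [-0.001 -0.002  0.001] t 11.65
```

View pics/c8.png

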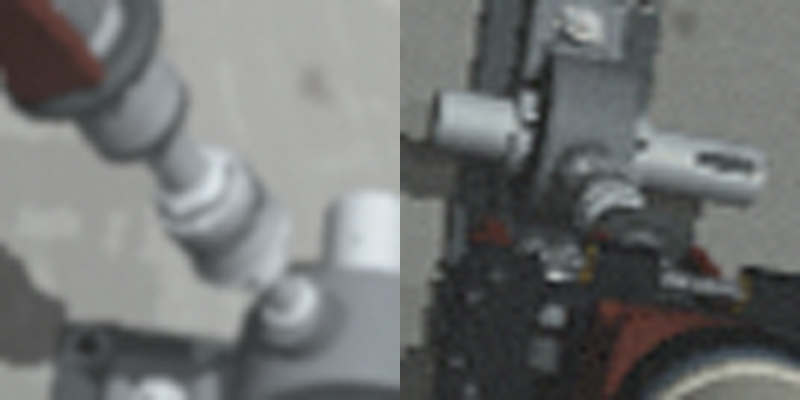

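The coupler now covers the head, and its axis lines up with the hexagon at (290,305) in the left (side) crop. I'll advance by feel.

```bash
python3 -m inch '[[[0,0,6,0,0,0,0],[0,0,12,0,0,0,0],[0,0,16,0,0,0,0],[0,0,16,0,0,0,0],[0,0,16,0,0,0,0]]]'
python3 - <<'E'
from h import *
TOP[:]=[576,-44,119.7]
o=status.get_obs();print(o['width'],TILT.T@o['ft_force'],o['moment'])
go(TOP+120*NZ,TILT,'touch')
E
```

```text
t: 12.25
ee_pos: [522.3, -33.7, 219.7]
orientation: [2.971, -0.296, 0.798]
ft_force: [0.8, -0.3, -3.5]
width: 29.7
grasp_force: 30.0
29.714890816668287 [-1.0473899   0.11502473  3.39321412] [ 0.16566399  0.60974106 -0.02215866]
touch [-2.7 -0.5 -6.1] [-0.    -0.001  0.   ] t 12.25
```

```bash
python3 -m inch '[[[0,0,3,0,0,0,0],[0,0,6,0,0,0,0],[0,0,8,0,0,0,0],[0,0,8,0,0,0,0]]]'
python3 - <<'E'
from h import *
TOP[:]=[576,-44,119.7]
o=status.get_obs();print(o['width'],TILT.T@o['ft_force'],o['moment'])
go(TOP+106*NZ,TILT,'14 in')
E
```

```text
t: 12.65
ee_pos: [526.3, -34.4, 212.6]
orientation: [2.971, -0.296, 0.798]
ft_force: [0.0, 1.1, -5.0]
width: 29.6
grasp_force: 30.0
29.645256465461397 [-2.68749048 -1.07732865  4.2756011 ] [0.53277345 0.72645435 0.16933799]
14 in [-2.6 -0.4 -0.2] [-0.    -0.001  0.001] t 12.65
```

```bash
python3 -m inch '[[[-0.8,0,3,0,0,0,0],[-0.8,0,6,0,0,0,0],[-0.8,0,6,0,0,0,0]]]'
python3 - <<'E'
from h import *
TOP[:]=[576,-44,119.7]
o=status.get_obs();print(o['width'],TILT.T@o['ft_force'],o['moment'])
go(TOP+100*NZ,TILT,'20 in')
E
python3 -m inch '[[[0,0,3,0,0,0,0],[0,0,6,0,0,0,0],[0,0,6,0,0,0,0]]]'
python3 - <<'E'
from h import *
TOP[:]=[576,-44,119.7]
o=status.get_obs();print(o['width'],TILT.T@o['ft_force'],o['moment'])
go(TOP+100*NZ,TILT,'20 in')
E
```

```text
t: 12.95
ee_pos: [528.7, -34.9, 207.6]
orientation: [2.97, -0.296, 0.799]
ft_force: [-7.7, 1.6, 9.8]
width: 29.8
grasp_force: 30.0
29.759996425642807 [ -1.90831461  -0.01534551 -12.36418878] [0.47911037 0.9436606  0.11402177]
20 in [-2.2 -0.4  0.2] [-0.    -0.002  0.001] t 12.95
t: 13.25
ee_pos: [531.5, -35.4, 202.6]
orientation: [2.97, -0.296, 0.8]
ft_force: [-9.5, 3.2, 10.1]
width: 29.4
grasp_force: 30.0
29.42458472311221 [ -3.55085593  -1.25090437 -13.73669703] [0.46242439 1.03143976 0.07364196]
20 in [-2.3 -0.4 -5.5] [-0.    -0.003  0.001] t 13.25
```

```bash
python3 -m inch '[[[-0.7,0,2,0,0,0,0],[-0.7,0,4.5,0,0,0,0],[-0.7,0,4.5,0,0,0,0],[-0.7,0,4.5,0,0,0,0],[-0.7,0,4.5,0,0,0,0]]]'
python3 - <<'E'
from h import *
TOP[:]=[576,-44,119.7]
o=status.get_obs();print(o['width'],TILT.T@o['ft_force'],o['moment'])
go(TOP+100*NZ,TILT,'20 in')
D={n:cam(n) for n in('side','top')}
def crop(n,x,y,w,h):
    return cv2.resize(cv2.cvtColor(D[n]['frame'][y:y+h,x:x+w],cv2.COLOR_RGB2BGR),(400,400),interpolation=cv2.INTER_CUBIC)
cv2.imwrite('pics/c9.png',np.hstack([crop('side',260,280,67,67),crop('side',190,210,120,120)]))
E
```

```text
t: 13.75
ee_pos: [533.4, -35.8, 198.9]
orientation: [2.97, -0.296, 0.801]
ft_force: [-10.7, 2.6, 12.1]
width: 29.9
grasp_force: 30.0
29.93978761300001 [ -3.45083939  -0.47307903 -15.95179275] [0.38210915 0.96358325 0.0785345 ]
20 in [-2.  -0.4 -9.7] [-0.001 -0.004  0.001] t 13.75
```

View pics/c9.png

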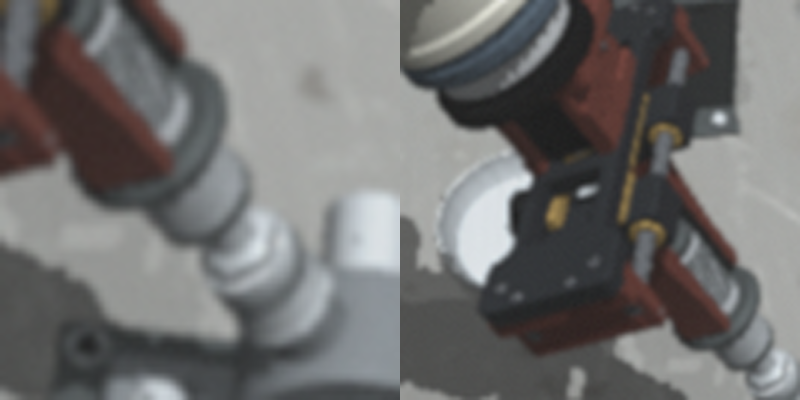

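The coupler is seated over the head and the tube between barrel and coupler is almost gone. The axial push is about 19 N, which the spring rates put at about 13 of 16 mm. I'll settle briefly and hand in.

```bash
python3 -m inch '[[[0,0,0,0,0,0,0],[0,0,0,0,0,0,0],[0,0,0,0,0,0,0],[0,0,0,0,0,0,0]]]'
python3 - <<'E'
from h import *
o=status.get_obs();print(TILT.T@o['ft_force'],np.abs(o['qvel']).max())
print(ctrl.close_job())
E
```

```text
t: 14.25
ee_pos: [533.4, -35.7, 199.0]
orientation: [2.97, -0.296, 0.801]
ft_force: [-9.6, 2.7, 12.4]
width: 29.5
grasp_force: 30.0
[ -2.42694166  -0.77037903 -15.66267805] 0.0008716998670188551
the job is handed in; nothing more can be done
None
```

I handed the job in at about 14 s: the cap is in the dish, and the gripped gun sits over the nipple and is held pushed in. The ~19 N push puts the plunger at about 13 of 16 mm by the spring rates; the hand-in call returned no verdict.

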